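# Hang the parts pot on the free hook of the bench carousel

### The job

First turn the pot carousel so that its empty hook stands at the front, straight over the pointer on the stand; then take the loose pot with the socket from the bench and hang it there, its socket slipped over the upright prong and fully down on the hook's collar, and let go. Be gentle: the hook's reach is not exactly known, so feel for it, and never push on the carousel, with the fingers or with the pot, harder than about two kilograms; keep the pot upright and leave the other things on the bench where they are.

Things in the scene. Friction and masses are not known exactly. Their poses are not given: they have to be found in the camera images.
- stand: Fixed stand of the pot carousel: black steel disc 150 mm across, 14 mm thick, with a thin upright post. Origin: on the post's axis at table height. A low aluminium pointer on the table at the disc's edge marks the front: it points along this body's -x axis, 75 to 115 mm from the axis.
- rack: Turning part of the carousel: black hub, four level arms at right angles. Origin on the turning axis, at the level of the hooks' seats (150 mm above the table). Its -x axis points along the one free arm; the arms along +y, +x, -y carry fixed pots. Turns about z without end, either way, with a steady drag of 0.25 N m; stays where it is left. Each hook: a level arm, a collar and an upright prong.
- free_arm (a point): Point on the axis of the free arm's tube (12 mm thick, level, reaching 73 mm from the turning axis), 60 mm from the turning axis and 10 mm below the seats' level; axes as rack. Beyond the tube an 8 mm rod leads to the hook. The arm's stretch between hub and hook is a good place to push on.
- hook_mean (a point): Middle of the free hook's possible places: 100 mm from the turning axis, at seat level; axes as rack. The rod was clamped by hand, so the real prong stands up to 15 mm nearer or farther along x (85 to 115 mm from the axis): not measured, to be seen or felt. It does not slide under less than 90 N.
- prong_top (a point): The level of the free prong's top, 27 mm above the seat (given 100 mm from the turning axis, as hook_mean; the prong itself may be 15 mm off along x). The prong is bare steel, upright, round, 9.6 mm thick; its top 3.5 mm taper to 6 mm. It rises from the middle of a collar 17 mm across, 16 mm high, whose flat top is the seat.
- hub_top (a point): Top of the hub's knob on the turning axis, 30 mm above the seats' level; the hub is 44 mm across. The three fixed pots are 44 mm across, their centres 134 mm from the axis, from 22 mm below to 28 mm above the seats' level.
- pot: The pot to hang: a round open aluminium tin, 44 mm outside diameter, 50 mm high, 3 mm wall, about 90 g, standing upright on the table, with an upright tubular socket on its side. Origin: centre of its underside; the socket lies on its +x side.
- socket (a point): Centre of the lower mouth of the pot's socket, 34 mm from the pot's centre along the pot's +x and 22 mm above its underside. The socket is a tube 20 mm outside, 12 mm bore, 24 mm long, axis upright, open at both ends; a 12 mm wide web joins it to the tin.
- plain_pot: Bystander: a tin of the same size without a socket. Origin under its centre.
- driver: Bystander: black screwdriver 170 mm long lying on the table.
- brush: Bystander: brush 160 mm long lying on the table.
- reel: Bystander: grey solder reel, 60 mm across, 40 mm high, lying flat.
- flux: Bystander: white bottle 48 mm across, 110 mm high.
- board: Bystander: green circuit board 100 x 70 mm on two low black bars, 13 mm high (parts on it to 21 mm).
- bin: Bystander: open black bin 120 x 160 x 60 mm.
Things that resemble listed ones, but are neither listed nor needed, are in the scene too. Leave any blue or purple look-alike of the pot alone.

How it is judged:
By the outcome, as a careful person would: the job done as asked, in the order asked, and still so for the second after the job is handed in, with the robot touching nothing.
It also fails if it takes over 72 s, if anything falls off the work surface, if the arm or the gripper's body presses on something with over 40 N, if the wrist force passes 120 N, or if a joint passes its speed limit or range.

### The arm

A 7-joint arm with a two-finger parallel gripper is mounted at the origin on the work surface. World frame = base frame: x ahead of the robot, y to its left, z up, the work surface at z = 0. Lengths are in m, angles in rad, forces in N, time in s.
With the tool pointing down it reaches from about 0.35 to 0.9 m from the base axis. Payload 19.9 kg.
Tool frame: the origin (TCP) lies at the very end of the fingers, on their centre line; the grasp point (between the pads) lies 19 mm behind it (manip.pinch_z is the distance from the TCP to the grasp point, in m); z points along the fingers, y is the line along which they close (so a half turn about z gives the same grasp; the last joint's range is limited). The gripper opens to 85 mm and grips with 20 to 120 N. Pads are 22 mm wide; open, the fingers measure 114 mm over their backs; the gripper's body (76 mm by 85 mm) begins 54 mm behind the grasp point. The pads swing forward as they close: fully open they stand 13 mm farther back than shut.
Start: joints at [1.19, 0.417, -0.01, 1.614, 0.005, 1.111, -0.053], TCP at [0.208, -0.589, 0.231] pointing down, gripper open.
Joint ranges: [-2.81, 2.81], [-0.39, 2.02], [-1.27, 1.25], [0.06, 2.57], [-1.19, 4.33], [0.19, 2], [-2.82, 2.82]. Speed limits (rad/s): [1.89, 1.89, 2.39, 2.39, 3.01, 3.01, 3.01].

### API

Orientations are given as a 3x3 rotation matrix whose columns are the frame's x, y, z axes.
In Python, from cell import manip gives the robot as it stands.
- The arm moves only by the tool drive_tool, never from a script. Its arguments are lists of equal length, an entry for each row: "slide": the shift along the world's x, y, z in cm, a list of three; "twist": the turn about the world's z in rad. In form: {"slide": [[dx, dy, dz], ...], "twist": [twist, ...]}. A call has 1 to 5 rows; each row is the pose to reach, as a shift and turn from the pose commanded when the call began; what a row does not reach only later rows make up. A row lasts 1/12 s, in which the tool goes at most 41.7 mm and 7.16 degrees, less where a joint would pass 70% of its speed; a pose out of reach is approached as far as the arm can. A call with a gripper value outside its range is refused whole. "jaw" is the opening, from 0 (shut) to 1 (fully open), set as the call begins (left out, the last holds). The fingers move at their own pace and stop on an object; "newtons" is the grip in N (left out, the last holds). Time passes only in rows, so rows that repeat a pose let the fingers close. It gives the time, the measured TCP pose, the force, the opening and the grip force at its end, in the units of the state.
- manip.sense(): the state, without advancing time (a new reading comes with each control period).
- manip.get_image(name): name is "side" or "top"; returns a dict with "color" (384x512x3 uint8, red, green, blue), "camera_matrix" (3x3 intrinsics, pixels), "rvec" (rotation vector, rad) and "tvec" (3), from world to camera coordinates, as OpenCV has them. Camera axes: x right, y down, z forward; pixel columns grow to the right and rows downward; lengths in m; the calibration is good to about 2 mm. A picture is of the moment at which its call begins. There is no depth.
- manip.hand_in(): hands the job in; it is judged then, once.
The state is a dict: "t": time; "joints": joint angles; "joint_vel": joint speeds; "joint_torque": joint torques, N m; "tcp_pos": TCP position; "tool_rot": TCP orientation; "ft_force": force on the tool from outside, world axes, zero at the start; "wrist_torque": the same for the moment, N m; "grip_width": finger opening in m; "gripper_force": force on a finger pad.
Only numpy, scipy, OpenCV 4.12 (cv2) and the standard library are available. Lean on these libraries where they do the work, as an engineer would, in place of code of your own. Each camera call takes 0.05 s, during which the arm holds its last target. There are 200 camera calls.

## Working session

There is one attempt and no reset: what is moved stays moved. The work goes in short steps, Python scripts to look and compute and a tool call to move; the robot and the scene stay as the last step left them, time stands still between calls to the robot, and variables do not carry over. Pictures are saved under pics/ and viewed, at most 10 in all, crops included, and the job is handed in when it is done.

Besides the shell and the picture viewer there is one more tool, called after "Call:" as name(argument=value, ...) on one line, values as JSON. drive_tool: Moves the arm, as the interface text tells. Its arguments: {"type":"object","properties":{"slide":{"type":"array"},"twist":{"type":"array"},"jaw":{"type":"number"},"newtons":{"type":"number"}},"required":["slide","twist"]}

```bash
mkdir -p pics; cat > h.py <<'E'
import cv2, numpy as np
from cell import manip
def snap(name,fn,crop=None,scale=1):
    d=manip.get_image(name); c=cv2.cvtColor(d["color"],cv2.COLOR_RGB2BGR)
    if crop: c=c[crop[1]:crop[3],crop[0]:crop[2]]
    if scale!=1: c=cv2.resize(c,None,fx=scale,fy=scale,interpolation=cv2.INTER_CUBIC)
    cv2.imwrite(fn,c); np.savez(f"cal_{name}.npz",K=d["camera_matrix"],r=d["rvec"],t=d["tvec"]); return d
def cal(n):
    f=np.load(f"cal_{n}.npz"); return f["K"],f["r"].ravel(),f["t"].ravel()
def ray(n,u,v):
    K,r,t=cal(n);R=cv2.Rodrigues(r)[0]
    d=R.T@np.linalg.inv(K)@np.array([u,v,1.]);return -R.T@t,d
def at_z(n,u,v,z):
    o,d=ray(n,u,v);return o+d*(z-o[2])/d[2]
def proj(n,p):
    K,r,t=cal(n);return cv2.projectPoints(np.atleast_2d(np.float64(p)),r,t,K,None)[0].reshape(-1,2)
E
python3 - <<'E'
from h import *
for n in("side","top"):
    snap(n,f"pics/{n}0.png",scale=1.5); K,r,t=cal(n); print(n,K[0,0],ray(n,256,192))
s=manip.sense();print(s["tcp_pos"],s["tool_rot"],s["ft_force"],s["t"])
E
```

```text
side 394.60051187717994 (array([ 0.36137286, -0.7396628 ,  0.87319086]), array([ 0.16715428,  0.59370648, -0.78722115]))
top 415.4215314101411 (array([ 0.31853905, -0.18341576,  1.41319991]), array([ 0.15695604, -0.01089757, -0.9875465 ]))
[ 0.20816259 -0.58897156  0.23071787] [[ 9.42836400e-01  3.33255618e-01 -4.65376519e-04]
 [ 3.33255931e-01 -9.42835817e-01  1.05213264e-03]
 [-8.81445362e-05 -1.14707844e-03 -9.99999338e-01]] [ 0.59232779 -0.68122555 -0.31728571] 0.1
```

View pics/top0.png

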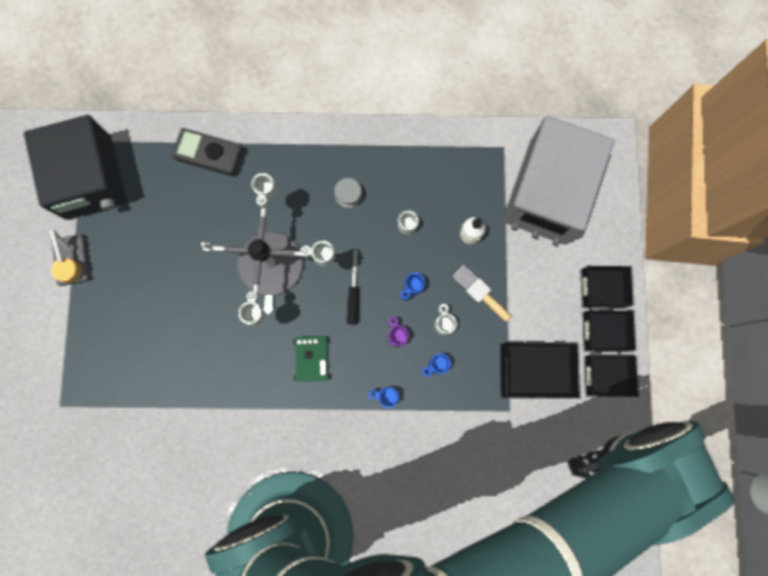

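View pics/side0.png

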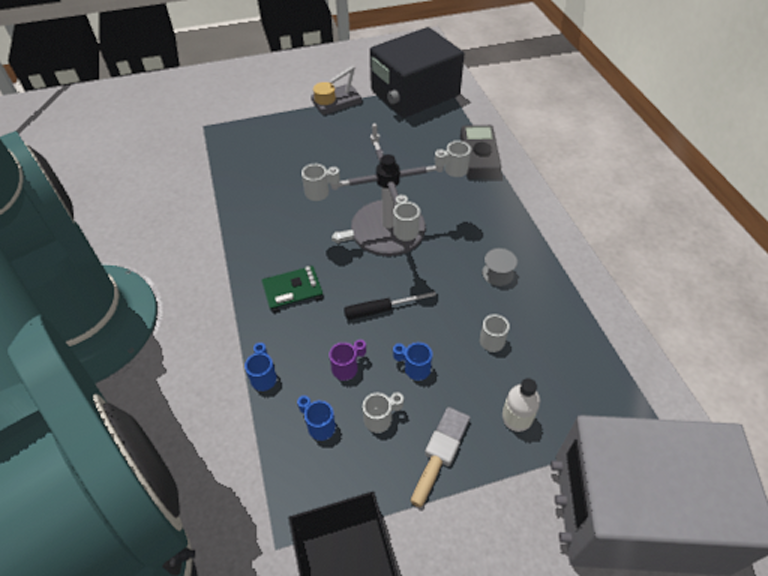

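Top view: carousel hub at (260,250), free hook pointing left at (205,247), and pointer at (268,303). The candidates with sockets are white (446,322), blue (415,285), (440,363) and (388,397), and purple (399,332). The plain white tin is at (408,222). The only white/aluminium one with a socket is (446,322), with its socket at (443,309); I'll confirm it in a crop.

```bash
python3 - <<'E'
from h import *
import cv2
d=manip.get_image("top");c=cv2.cvtColor(d["color"],cv2.COLOR_RGB2BGR)
e=manip.get_image("side");s=cv2.cvtColor(e["color"],cv2.COLOR_RGB2BGR)
f=lambda a,x,y,w,h,k:cv2.resize(a[y:y+h,x:x+w],None,fx=k,fy=k,interpolation=cv2.INTER_CUBIC)
A=f(c,125,110,105,115,5)   # 525x575
B=f(c,272,192,50,50,5);C=f(s,230,250,50,50,5)
o=np.zeros((575,780,3),np.uint8);o[:,:525]=A;o[:250,530:]=B;o[260:510,530:]=C
cv2.imwrite("pics/crop1.png",o)
# side crop of rack
cv2.imwrite("pics/crop2.png",f(s,190,75,140,100,5))
E
```

```text
(no output)
```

View pics/crop1.png

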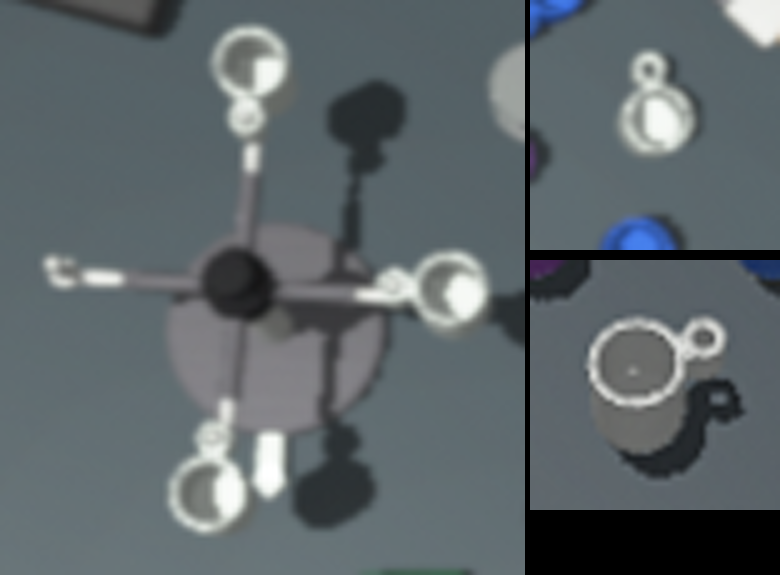

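View pics/crop2.png

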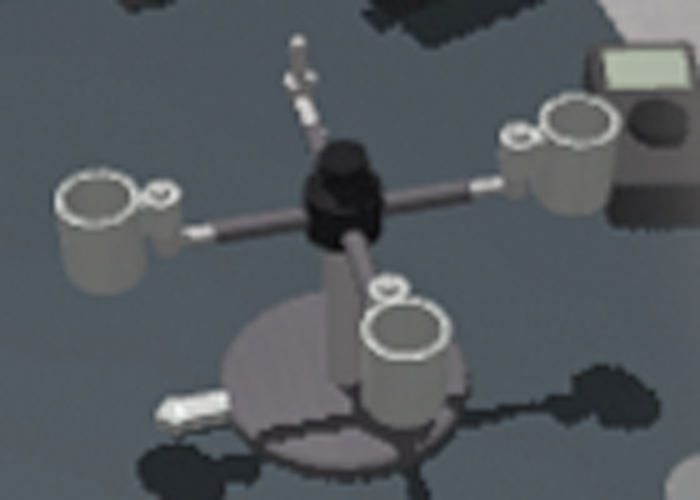

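```bash
python3 - <<'E'
from h import *
def T(u,v): return 125+u/5-.4,110+v/5-.4
def B(u,v): return 272+(u-530)/5-.4,192+v/5-.4
def C(u,v): return 230+(u-530)/5-.4,250+(v-260)/5-.4
def S(u,v): return 190+u/5-.4,75+v/5-.4
def tri(a,b):
    (o1,d1),(o2,d2)=ray("top",*a),ray("side",*b)
    A=np.c_[d1,-d2];x=np.linalg.lstsq(A,o2-o1,rcond=None)[0]
    p,q=o1+d1*x[0],o2+d2*x[1];return (p+q)/2,np.linalg.norm(p-q)
P=lambda n,x:print(n,np.round(x,4))
P("disc",at_z("top",*T(277,328),.014));P("disc side",at_z("side",*S(345,382),.014))
P("ptr base",at_z("top",*T(270,434),.006));P("ptr tip",at_z("top",*T(269,496),.004))
P("ptr tip side",at_z("side",*S(160,414),.004))
P("hubtop",at_z("top",*T(237,272),.18));P("hubtop side",at_z("side",*S(344,155),.18))
print("prong",tri(T(50,262),S(298,40)));P("collar",at_z("top",*T(65,272),.15))
P("prong z177",at_z("top",*T(50,262),.177))
P("side z177",at_z("side",*S(298,40),.177))
for n,u,v in(("xpos",250,62),("yneg",449,288),("xneg",207,493)):P(n,at_z("top",*T(u,v),.178))
P("pot",at_z("top",*B(656,119),.05));P("sock",at_z("top",*B(650,70),.046))
P("pot s",at_z("side",*C(636,361),.05));P("sock s",at_z("side",*C(703,338),.046))
E
```

```text
disc [0.5962 0.062  0.014 ]
disc side [0.5958 0.0565 0.014 ]
ptr base [0.5239 0.0653 0.006 ]
ptr tip [0.4815 0.0647 0.004 ]
ptr tip side [0.4845 0.0728 0.004 ]
hubtop [0.5975 0.0584 0.18  ]
hubtop side [0.5988 0.0652 0.18  ]
prong (array([0.60309684, 0.17227902, 0.17795703]), np.float64(0.0005644888282864913))
collar [0.603  0.1707 0.15  ]
prong z177 [0.603  0.1726 0.177 ]
side z177 [0.6037 0.1736 0.177 ]
xpos [0.7307 0.0563 0.178 ]
yneg [ 0.5896 -0.07    0.178 ]
xneg [0.4628 0.0711 0.178 ]
pot [ 0.4586 -0.3337  0.05  ]
sock [ 0.4916 -0.3304  0.046 ]
pot s [ 0.4605 -0.3326  0.05  ]
sock s [ 0.494  -0.3284  0.046 ]
```

The white pot with the socket in the crop at (656,120) (socket at (650,70)) matches: it is bare aluminium with a side tube. The rack axis is about (0.597, 0.0635), the free arm lies at about 87° with its reach about 109 mm, and the front is about 180°. I'll straddle the free arm with the fingers and turn it by +93°.

Call:
drive_tool(slide=[[2,3.5,0],[3.9,7,0],[5.9,10.5,0],[7.8,14,0],[9.8,17.5,0]], twist=[0.06,0.12,0.18,0.24,0.295], jaw=0.27)

```text
t: 0.62
tcp_pos: [0.3066, -0.4125, 0.2312]
tool_rot: [[0.803, 0.595, -0.0], [0.595, -0.803, -0.0], [-0.0, -0.0, -1.0]]
ft_force: [1.3, -0.6, 0.5]
grip_width: 0.0255
gripper_force: 0.0
```

Call:
drive_tool(slide=[[2,3.5,0],[3.9,7,0],[5.9,10.5,0],[7.8,14,0],[9.8,17.5,0]], twist=[0.06,0.12,0.18,0.24,0.295])

```text
t: 1.03
tcp_pos: [0.4047, -0.2374, 0.2314]
tool_rot: [[0.596, 0.803, 0.0], [0.803, -0.596, -0.0], [-0.0, 0.0, -1.0]]
ft_force: [1.5, -0.7, -0.3]
grip_width: 0.0234
gripper_force: 0.0
```

Call:
drive_tool(slide=[[2,3.5,0],[3.9,7,0],[5.9,10.5,0],[7.8,14,0],[9.8,17.5,0]], twist=[0.06,0.12,0.18,0.24,0.295])

```text
t: 1.45
tcp_pos: [0.5028, -0.0624, 0.2314]
tool_rot: [[0.336, 0.942, 0.0], [0.942, -0.336, -0.0], [-0.0, 0.0, -1.0]]
ft_force: [-0.6, -0.5, 0.9]
grip_width: 0.023
gripper_force: 0.0
```

Call:
drive_tool(slide=[[2,3.5,0],[3.9,7,0],[5.9,10.5,0],[7.8,14,0],[9.8,17.6,0]], twist=[0.06,0.12,0.18,0.24,0.295])

```text
t: 1.87
tcp_pos: [0.6009, 0.1133, 0.2311]
tool_rot: [[0.049, 0.999, -0.0], [0.999, -0.049, -0.0], [-0.0, -0.0, -1.0]]
ft_force: [1.0, -0.1, 1.4]
grip_width: 0.0232
gripper_force: 0.0
```

Call:
drive_tool(slide=[[0,0,0],[0,0,0]], twist=[0,0])

```text
t: 2.03
tcp_pos: [0.6004, 0.1143, 0.2306]
tool_rot: [[0.047, 0.999, -0.001], [0.999, -0.047, 0.001], [0.001, -0.001, -1.0]]
ft_force: [-0.8, -0.4, -0.7]
grip_width: 0.0229
gripper_force: 0.0
```

Call:
drive_tool(slide=[[-0.1,0,-2],[-0.1,0,-4],[-0.1,0,-6],[-0.1,0,-7],[-0.1,0,-7.6]], twist=[0,0,0,0,0])

```text
t: 2.45
tcp_pos: [0.5987, 0.1106, 0.1541]
tool_rot: [[0.052, 0.999, -0.002], [0.999, -0.052, -0.001], [-0.001, -0.002, -1.0]]
ft_force: [-0.1, 0.0, 0.5]
grip_width: 0.0231
gripper_force: 0.0
```

Call:
drive_tool(slide=[[0,0,-0.5],[0,0,-1],[0,0,-1.5],[0,0,-2],[0,0,-2.6]], twist=[0,0,0,0,0])

```text
t: 2.87
tcp_pos: [0.5996, 0.1118, 0.1293]
tool_rot: [[0.051, 0.999, 0.001], [0.999, -0.051, 0.0], [0.0, 0.001, -1.0]]
ft_force: [0.1, 0.3, 0.5]
grip_width: 0.0231
gripper_force: 0.0
```

```bash
python3 - <<'E'
import numpy as np
# arc: straddle radius .05 about axis, from ~87deg, steps; print cumulative per-call shifts
r=.0505;a0=np.deg2rad(87)
for c in range(5):
    s=a0+c*5*np.deg2rad(3.8)
    A=s+np.arange(1,6)*np.deg2rad(3.8)
    print(np.round(100*r*(np.cos(A)-np.cos(s)),2),np.round(100*r*(np.sin(A)-np.sin(s)),2),np.round(A-s,3))
E
```

```text
[-0.33 -0.67 -1.   -1.33 -1.66] [ 0.01 -0.01 -0.05 -0.11 -0.19] [0.066 0.133 0.199 0.265 0.332]
[-0.32 -0.63 -0.93 -1.22 -1.5 ] [-0.1  -0.23 -0.37 -0.53 -0.72] [0.066 0.133 0.199 0.265 0.332]
[-0.27 -0.52 -0.76 -0.98 -1.19] [-0.2  -0.42 -0.65 -0.9  -1.17] [0.066 0.133 0.199 0.265 0.332]
[-0.19 -0.36 -0.51 -0.64 -0.74] [-0.28 -0.57 -0.87 -1.18 -1.49] [0.066 0.133 0.199 0.265 0.332]
[-0.09 -0.15 -0.2  -0.22 -0.22] [-0.32 -0.65 -0.98 -1.32 -1.65] [0.066 0.133 0.199 0.265 0.332]
```

Call:
drive_tool(slide=[[-0.33,0,0],[-0.67,0,0],[-1.0,-0.05,0],[-1.33,-0.11,0],[-1.66,-0.19,0]], twist=[0.066,0.133,0.199,0.265,0.332])

```text
t: 3.28
tcp_pos: [0.5833, 0.1098, 0.1292]
tool_rot: [[-0.28, 0.96, 0.001], [0.96, 0.28, 0.0], [-0.0, 0.001, -1.0]]
ft_force: [5.6, -1.1, -2.6]
grip_width: 0.0227
gripper_force: 2.6
```

Call:
drive_tool(slide=[[-0.32,-0.1,0],[-0.63,-0.23,0],[-0.93,-0.37,0],[-1.22,-0.53,0],[-1.5,-0.72,0]], twist=[0.066,0.133,0.199,0.265,0.332])

```text
t: 3.7
tcp_pos: [0.5685, 0.1026, 0.1294]
tool_rot: [[-0.578, 0.816, 0.002], [0.816, 0.578, 0.0], [-0.001, 0.002, -1.0]]
ft_force: [6.1, -0.6, -1.2]
grip_width: 0.0229
gripper_force: 2.5
```

Call:
drive_tool(slide=[[-0.27,-0.2,0],[-0.52,-0.42,0],[-0.76,-0.65,0],[-0.98,-0.9,0],[-1.19,-1.17,0]], twist=[0.066,0.133,0.199,0.265,0.332])

```text
t: 4.12
tcp_pos: [0.5567, 0.0911, 0.1296]
tool_rot: [[-0.812, 0.583, 0.002], [0.583, 0.812, 0.001], [-0.001, 0.002, -1.0]]
ft_force: [4.9, 2.2, -1.1]
grip_width: 0.0231
gripper_force: 2.5
```

Call:
drive_tool(slide=[[-0.19,-0.28,0],[-0.36,-0.57,0],[-0.51,-0.87,0],[-0.64,-1.18,0],[-0.74,-1.49,0]], twist=[0.066,0.133,0.199,0.265,0.332])

```text
t: 4.53
tcp_pos: [0.5492, 0.0765, 0.1297]
tool_rot: [[-0.958, 0.286, 0.002], [0.286, 0.958, 0.001], [-0.002, 0.002, -1.0]]
ft_force: [4.4, 3.0, -0.0]
grip_width: 0.0232
gripper_force: 2.3
```

Call:
drive_tool(slide=[[-0.09,-0.32,0],[-0.15,-0.65,0],[-0.2,-0.98,0],[-0.22,-1.32,0],[-0.22,-1.65,0]], twist=[0.066,0.133,0.199,0.265,0.332])

```text
t: 4.95
tcp_pos: [0.5469, 0.0602, 0.1296]
tool_rot: [[-0.999, -0.042, 0.002], [-0.042, 0.999, 0.001], [-0.002, 0.001, -1.0]]
ft_force: [3.7, 4.4, 0.4]
grip_width: 0.0229
gripper_force: 2.3
```

```bash
python3 - <<'E'
from h import *
f=lambda a,x,y,w,h,k:cv2.resize(a[y:y+h,x:x+w],None,fx=k,fy=k,interpolation=cv2.INTER_CUBIC)
c=[cv2.cvtColor(manip.get_image(n)["color"],cv2.COLOR_RGB2BGR) for n in("top","side")]
o=np.hstack([f(c[0],130,120,80,110,5),f(c[1],190,75,80,110,5)])
cv2.imwrite("pics/rot.png",o)
E
```

```text
(no output)
```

View pics/rot.png

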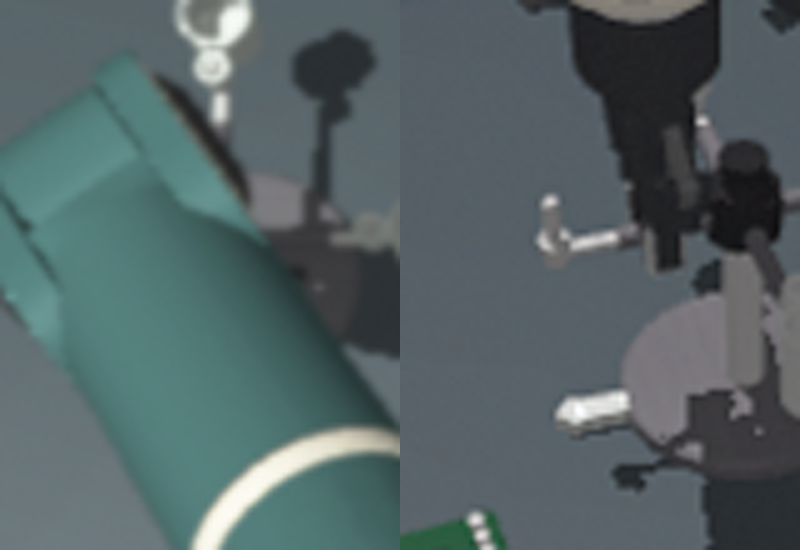

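```bash
python3 - <<'E'
from h import *
p=at_z("top",130+213/5-.4,120+13/5-.4,.178);print("opp pot",p)
q=at_z("side",190+150/5-.4,75+200/5-.4,.177);print("prong",q)
ax=np.array([.5967,.0635])
for x in(p,q):
    d=x[:2]-ax;print(np.hypot(*d),np.degrees(np.arctan2(d[1],d[0])))
d=q-p;print("line",np.degrees(np.arctan2(d[1],d[0])))
# pointer: predicted pixels for front angle
for a in(177,178,179,180,181,182):
    u=np.array([np.cos(np.radians(a)),np.sin(np.radians(a))])
    P=[[*(ax+u*.115),.003],[*(ax+u*.08),.006]]
    t=proj("top",P);s=proj("side",P);print(a,((t-[125,110]+.4)*5).round(0).tolist(),((s-[190,75]+.4)*5).round(0).tolist())
E
```

```text
opp pot [0.72998536 0.06365925 0.178     ]
prong [0.49084309 0.06372209 0.177     ]
0.13328545171988762 0.06845516470021303
0.10585713830139845 179.8797916899991
line 179.98494275804342
177 [[262.0, 496.0], [266.0, 444.0]] [[157.0, 420.0], [214.0, 406.0]]
178 [[265.0, 496.0], [268.0, 444.0]] [[158.0, 422.0], [215.0, 408.0]]
179 [[268.0, 496.0], [270.0, 444.0]] [[158.0, 425.0], [215.0, 409.0]]
180 [[271.0, 496.0], [272.0, 445.0]] [[159.0, 427.0], [216.0, 411.0]]
181 [[274.0, 496.0], [274.0, 445.0]] [[160.0, 429.0], [216.0, 413.0]]
182 [[277.0, 496.0], [276.0, 444.0]] [[161.0, 432.0], [217.0, 414.0]]
```

Call:
drive_tool(slide=[[0,0.4,0],[0,0.5,1],[0,0.5,4],[0,0.5,8],[0,0.5,11]], twist=[0,0,0,0,0])

```text
t: 5.47
tcp_pos: [0.546, 0.0658, 0.2423]
tool_rot: [[-0.999, -0.038, 0.001], [-0.038, 0.999, 0.0], [-0.001, 0.0, -1.0]]
ft_force: [0.2, 0.4, 0.3]
grip_width: 0.0232
gripper_force: 0.0
```

Call:
drive_tool(slide=[[-0.8,-4,0],[-1.7,-8,0],[-2.6,-12,0],[-3.5,-16,0],[-4.4,-20,0]], twist=[0,0.03,0.06,0.07,0.07], jaw=0.8)

```text
t: 5.88
tcp_pos: [0.5015, -0.1367, 0.2401]
tool_rot: [[-0.994, -0.108, 0.0], [-0.108, 0.994, -0.001], [-0.0, -0.001, -1.0]]
ft_force: [1.5, 0.1, 0.1]
grip_width: 0.0681
gripper_force: 0.0
```

Call:
drive_tool(slide=[[-0.8,-4,0],[-1.7,-8,0],[-2.6,-12,0],[-3.5,-16,0],[-4.4,-19.8,0]], twist=[0,0,0,0,0])

```text
t: 6.3
tcp_pos: [0.4575, -0.3353, 0.2401]
tool_rot: [[-0.994, -0.106, 0.0], [-0.106, 0.994, -0.001], [-0.0, -0.001, -1.0]]
ft_force: [0.2, -0.4, 0.3]
grip_width: 0.0681
gripper_force: 0.0
```

```bash
python3 - <<'E'
from h import *
f=lambda a,x,y,w,h,k:cv2.resize(a[y:y+h,x:x+w],None,fx=k,fy=k,interpolation=cv2.INTER_CUBIC)
c=[cv2.cvtColor(manip.get_image(n)["color"],cv2.COLOR_RGB2BGR) for n in("top","side")]
o=np.hstack([f(c[0],135,110,80,118,5),f(c[1],190,75,80,118,5)])
cv2.imwrite("pics/rot2.png",o)
E
```

```text
(no output)
```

View pics/rot2.png

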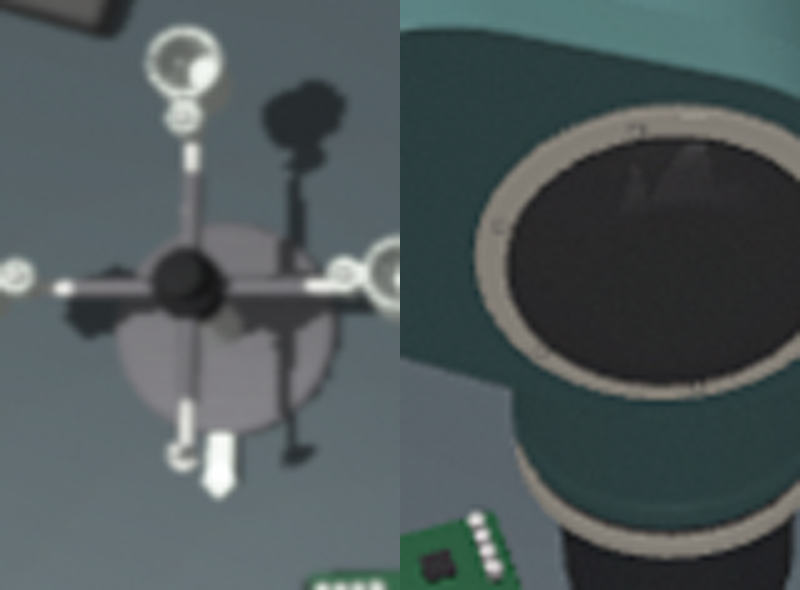

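```bash
python3 - <<'E'
from h import *
T=lambda u,v:(135+u/5-.4,110+v/5-.4)
L=at_z("top",*T(15,273),.174);R=at_z("top",*T(343,272),.174);U=at_z("top",*T(183,115),.174);P=at_z("top",*T(184,63),.178)
a=at_z("top",*T(192,310),.146);b=at_z("top",*T(185,410),.144);pr=at_z("top",*T(183,457),.15)
print(L,R,U,P,a,b,pr)
ang=lambda d:np.degrees(np.arctan2(d[1],d[0]))
c=(L+R)/2;print("c",c,"LR",ang(L-R)+90,"U",ang(c-U),"P",ang(c-P),"ab",ang(b-a),"pr",ang(pr-c),np.hypot(*(pr-c)[:2]))
t=at_z("top",*T(219,497),.004);b=at_z("top",*T(219,434),.008);print(t,b,ang(t-b),ang((t-c)[:2]))
d=at_z("top",*T(230,327),.014);print("disc",d,ang((t-d)[:2]))
# predicted pixels of prong top/base at r, for angle 180 from c
for r in(.095,.1,.105,.11):
    for z in(.15,.177): print(r,z,((proj("top",[c[0]-r,c[1],z])-[135,110]+.4)*5).round(0))
E
```

```text
[0.59698049 0.16395932 0.174     ] [ 0.60006824 -0.03529231  0.174     ] [0.69792388 0.06615487 0.174     ] [0.72995166 0.06612181 0.178     ] [0.58111896 0.06097993 0.146     ] [0.51851017 0.06308949 0.144     ] [0.48842687 0.0619337  0.15      ]
c [0.59852436 0.06433351 0.174     ] LR 180.88782479129583 U -178.95025024779156 P -179.22043585657565 ab 178.07019248141643 pr -178.75131640426613 0.1101236441757124
[0.48086437 0.06469073 0.004     ] [0.52362832 0.06567332 0.008     ] -178.68373356714477 179.82604757775215
disc [0.5969056 0.0599817 0.014    ] 177.6761754285621
0.095 0.15 [[180. 433.]]
0.095 0.177 [[172. 426.]]
0.1 0.15 [[180. 441.]]
0.1 0.177 [[171. 434.]]
0.105 0.15 [[179. 449.]]
0.105 0.177 [[171. 442.]]
0.11 0.15 [[179. 457.]]
0.11 0.177 [[170. 451.]]
```

The empty arm is at about 181° and the pointer at about 180°, so they line up well. The prong is near (0.489, 0.0645), reach about 109 mm. Next I'll grasp the pot.

Call:
drive_tool(slide=[[0.2,0.2,-4],[0.2,0.2,-8],[0.2,0.2,-12],[0.2,0.2,-16],[0.2,0.2,-18]], twist=[0,0,0,0,0])

```text
t: 6.82
tcp_pos: [0.4589, -0.3302, 0.0558]
tool_rot: [[-0.994, -0.107, -0.003], [-0.107, 0.994, 0.002], [0.003, 0.002, -1.0]]
ft_force: [-0.7, -0.7, 0.8]
grip_width: 0.0682
gripper_force: 0.0
```

Call:
drive_tool(slide=[[0,0,-1.5],[0,0,-3],[0,0,-4],[0,0,-4.8],[0,0,-4.8]], twist=[0,0,0,0,0])

```text
t: 7.23
tcp_pos: [0.4601, -0.3314, 0.0107]
tool_rot: [[-0.994, -0.108, -0.0], [-0.108, 0.994, 0.0], [0.0, 0.0, -1.0]]
ft_force: [-0.8, 1.4, 0.0]
grip_width: 0.0681
gripper_force: 0.0
```

Call:
drive_tool(slide=[[0,0,0],[0,0,0],[0,0,0],[0,0,0],[0,0,0]], twist=[0,0,0,0,0], jaw=0.4, newtons=35)

```text
t: 7.65
tcp_pos: [0.4607, -0.3318, 0.0124]
tool_rot: [[-0.994, -0.108, 0.001], [-0.108, 0.994, -0.001], [-0.001, -0.001, -1.0]]
ft_force: [-1.1, 0.4, 4.8]
grip_width: 0.0442
gripper_force: 35.1
```

Call:
drive_tool(slide=[[0,0,0],[0,0,0],[0,0,0],[0,0,0],[0,0,0]], twist=[0,0,0,0,0])

```text
t: 8.07
tcp_pos: [0.4607, -0.3319, 0.0124]
tool_rot: [[-0.994, -0.108, 0.001], [-0.108, 0.994, -0.001], [-0.001, -0.001, -1.0]]
ft_force: [-1.6, 0.3, 5.7]
grip_width: 0.0438
gripper_force: 35.1
```

Call:
drive_tool(slide=[[0,0,1],[0,0,4],[0,0,8],[0,0,12],[0,0,16]], twist=[0,0,0,0,0])

```text
t: 8.48
tcp_pos: [0.4601, -0.3309, 0.1741]
tool_rot: [[-0.994, -0.109, 0.0], [-0.109, 0.994, -0.0], [-0.0, -0.0, -1.0]]
ft_force: [0.8, -1.1, -0.7]
grip_width: 0.0439
gripper_force: 36.1
```

Call:
drive_tool(slide=[[0,3,0.5],[0,7,0.7],[0,11,0.7],[0,15,0.7],[0,19,0.7]], twist=[-0.03,-0.06,-0.096,-0.096,-0.096])

```text
t: 8.9
tcp_pos: [0.4598, -0.1397, 0.1793]
tool_rot: [[-1.0, -0.012, 0.001], [-0.012, 1.0, -0.002], [-0.001, -0.002, -1.0]]
ft_force: [1.3, 0.2, -0.6]
grip_width: 0.0441
gripper_force: 36.1
```

Call:
drive_tool(slide=[[-0.2,4,0],[-0.5,8,0],[-0.5,12,0],[-0.5,16,0],[-0.5,18.5,0]], twist=[0,0,0,0,0])

```text
t: 9.32
tcp_pos: [0.4546, 0.0473, 0.1795]
tool_rot: [[-1.0, -0.015, 0.002], [-0.015, 1.0, -0.001], [-0.002, -0.001, -1.0]]
ft_force: [0.2, 0.6, -0.3]
grip_width: 0.0439
gripper_force: 36.1
```

Call:
drive_tool(slide=[[0,1.2,0],[0,2.1,0],[0,2.1,0],[0,2.1,0]], twist=[0,0,0,0])

```text
t: 9.65
tcp_pos: [0.4552, 0.0641, 0.1785]
tool_rot: [[-1.0, -0.012, 0.0], [-0.012, 1.0, -0.001], [-0.0, -0.001, -1.0]]
ft_force: [0.3, -0.6, -0.6]
grip_width: 0.044
gripper_force: 36.1
```

```bash
python3 - <<'E'
from h import *
f=lambda a,x,y,w,h,k:cv2.resize(a[y:y+h,x:x+w],None,fx=k,fy=k,interpolation=cv2.INTER_CUBIC)
c=[cv2.cvtColor(manip.get_image(n)["color"],cv2.COLOR_RGB2BGR) for n in("top","side")]
o=np.hstack([f(c[1],185,75,70,70,8),f(c[0],130,170,28,70,8)])
cv2.imwrite("pics/hover.png",o)
s=manip.sense();print(s["tcp_pos"],s["ft_force"],s["wrist_torque"])
E
```

```text
[0.4552999  0.06333686 0.17831524] [ 1.12376365 -0.39007133 -1.38694731] [-0.0455267   0.03179502 -0.01438833]
```

View pics/hover.png

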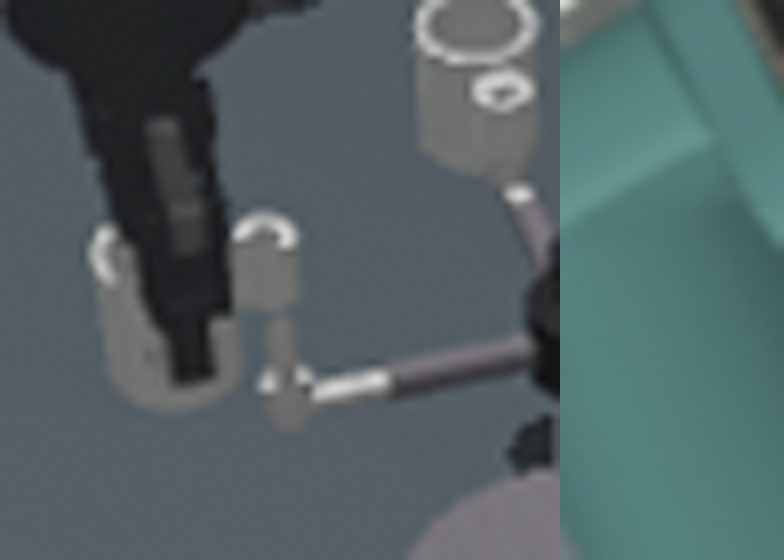

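```bash
python3 - <<'E'
from h import *
S=lambda u,v:(185+u/8-.44,75+v/8-.44)
s=manip.sense()["tcp_pos"];und=s[2]-.0124
print("sock top",at_z("side",*S(266,231),und+.046))
print("sock left/right edge at mid",[at_z("side",*S(u,275),und+.033) for u in(238,298)])
print("collar",at_z("side",*S(286,381),.15),"prong mid",[at_z("side",*S(u,330),.17) for u in (272,296)])
# predicted columns of vertical line
p=at_z("side",*S(266,231),und+.046)
for z in(.15,.17,.19):print(z,(proj("side",[p[0],p[1],z])-[185,75]+.44)*8)
E
```

```text
sock top [0.48986236 0.06718732 0.21191524]
sock left/right edge at mid [array([0.47866222, 0.06411439, 0.19891524]), array([0.49735182, 0.05839191, 0.19891524])]
collar [0.49063699 0.064192   0.15      ] prong mid [array([0.48837344, 0.06787048, 0.17      ]), array([0.49604299, 0.06552311, 0.17      ])]
0.15 [[281.74085991 375.73079619]]
0.17 [[276.81444118 330.43438229]]
0.19 [[271.73951716 283.77252275]]
```

Side crop: socket top at (266,236), collar centre at (286,381) and prong near (284,330). The socket sits about 1.7 mm short of the prong in x, and y agrees. I'll correct that and feel my way down.

Call:
drive_tool(slide=[[0.17,0,0],[0.17,0,-0.4],[0.17,0,-0.8],[0.17,0,-0.9],[0.17,0,-0.9]], twist=[0,0,0,0,0])

```text
t: 10.17
tcp_pos: [0.4566, 0.0645, 0.1688]
tool_rot: [[-1.0, -0.012, -0.001], [-0.012, 1.0, 0.0], [0.001, 0.0, -1.0]]
ft_force: [-0.4, 0.3, -0.0]
grip_width: 0.0438
gripper_force: 36.1
```

Call:
drive_tool(slide=[[0,0,-0.1],[0,0,-0.2],[0,0,-0.3]], twist=[0,0,0])

```text
t: 10.42
tcp_pos: [0.4569, 0.0646, 0.1662]
tool_rot: [[-1.0, -0.012, 0.0], [-0.012, 1.0, -0.0], [-0.0, -0.0, -1.0]]
ft_force: [-0.3, -0.7, 0.7]
grip_width: 0.0436
gripper_force: 36.2
```

Call:
drive_tool(slide=[[0,0,-0.1],[0,0,-0.2]], twist=[0,0])

```text
t: 10.58
tcp_pos: [0.4571, 0.0644, 0.1643]
tool_rot: [[-1.0, -0.012, 0.0], [-0.012, 1.0, -0.0], [-0.0, -0.0, -1.0]]
ft_force: [-0.2, -2.2, 3.0]
grip_width: 0.0435
gripper_force: 36.4
```

Call:
drive_tool(slide=[[0,-0.1,0],[0,-0.1,0]], twist=[0,0])

```text
t: 10.75
tcp_pos: [0.4569, 0.0635, 0.1642]
tool_rot: [[-1.0, -0.012, -0.0], [-0.012, 1.0, 0.0], [0.0, 0.0, -1.0]]
ft_force: [0.3, -0.5, -1.1]
grip_width: 0.0437
gripper_force: 36.1
```

Call:
drive_tool(slide=[[0,0,-0.1],[0,0,-0.2]], twist=[0,0])

```text
t: 10.92
tcp_pos: [0.4569, 0.0635, 0.1622]
tool_rot: [[-1.0, -0.012, 0.0], [-0.012, 1.0, -0.0], [-0.0, -0.0, -1.0]]
ft_force: [-0.3, -1.0, 0.2]
grip_width: 0.0438
gripper_force: 36.1
```

Free now, so I'll continue down in small steps.

Call:
drive_tool(slide=[[0,-0.03,-0.1],[0,-0.03,-0.2],[0,-0.03,-0.3]], twist=[0,0,0])

```text
t: 11.17
tcp_pos: [0.4569, 0.0633, 0.1591]
tool_rot: [[-1.0, -0.012, -0.0], [-0.012, 1.0, -0.0], [0.0, -0.0, -1.0]]
ft_force: [0.1, -0.5, -0.3]
grip_width: 0.0438
gripper_force: 36.1
```

Call:
drive_tool(slide=[[0,0,-0.1],[0,0,-0.2],[0,0,-0.3]], twist=[0,0,0])

```text
t: 11.42
tcp_pos: [0.4569, 0.0633, 0.1561]
tool_rot: [[-1.0, -0.012, -0.0], [-0.012, 1.0, -0.0], [0.0, -0.0, -1.0]]
ft_force: [0.4, -0.0, -0.5]
grip_width: 0.0435
gripper_force: 36.1
```

Call:
drive_tool(slide=[[0,0,-0.15],[0,0,-0.3],[0,0,-0.45],[0,0,-0.6]], twist=[0,0,0,0])

```text
t: 11.75
tcp_pos: [0.4569, 0.0633, 0.1501]
tool_rot: [[-1.0, -0.012, -0.0], [-0.012, 1.0, -0.0], [0.0, -0.0, -1.0]]
ft_force: [0.1, -0.4, -0.6]
grip_width: 0.0437
gripper_force: 36.1
```

Call:
drive_tool(slide=[[0,0,-0.15],[0,0,-0.3],[0,0,-0.45],[0,0,-0.6]], twist=[0,0,0,0])

```text
t: 12.08
tcp_pos: [0.4569, 0.0633, 0.1441]
tool_rot: [[-1.0, -0.012, 0.0], [-0.012, 1.0, -0.0], [-0.0, -0.0, -1.0]]
ft_force: [0.1, 0.1, -1.5]
grip_width: 0.044
gripper_force: 36.1
```

Call:
drive_tool(slide=[[0,0,-0.1],[0,0,-0.2]], twist=[0,0])

```text
t: 12.25
tcp_pos: [0.4569, 0.0633, 0.1421]
tool_rot: [[-1.0, -0.012, 0.0], [-0.012, 1.0, -0.0], [-0.0, -0.0, -1.0]]
ft_force: [-0.4, 0.2, -2.2]
grip_width: 0.0439
gripper_force: 36.1
```

Call:
drive_tool(slide=[[0,0,-0.05],[0,0,-0.1]], twist=[0,0])

```text
t: 12.42
tcp_pos: [0.4569, 0.0633, 0.1412]
tool_rot: [[-1.0, -0.012, 0.0], [-0.012, 1.0, -0.0], [-0.0, -0.0, -1.0]]
ft_force: [0.2, 0.8, -0.6]
grip_width: 0.0441
gripper_force: 36.1
```

Call:
drive_tool(slide=[[0,0,-0.05]], twist=[0])

```text
t: 12.5
tcp_pos: [0.4569, 0.0632, 0.1407]
tool_rot: [[-1.0, -0.012, 0.0], [-0.012, 1.0, -0.0], [-0.0, -0.0, -1.0]]
ft_force: [0.6, 0.3, 0.2]
grip_width: 0.0438
gripper_force: 36.1
```

Call:
drive_tool(slide=[[0,0,-0.05]], twist=[0])

```text
t: 12.58
tcp_pos: [0.4569, 0.0633, 0.1403]
tool_rot: [[-1.0, -0.012, 0.0], [-0.012, 1.0, -0.0], [-0.0, -0.0, -1.0]]
ft_force: [-1.3, 0.0, 1.6]
grip_width: 0.0438
gripper_force: 36.3
```

Call:
drive_tool(slide=[[0,0,-0.04],[0,0,-0.04]], twist=[0,0])

```text
t: 12.75
tcp_pos: [0.4569, 0.0633, 0.14]
tool_rot: [[-1.0, -0.012, 0.0], [-0.012, 1.0, -0.0], [-0.0, -0.0, -1.0]]
ft_force: [-3.4, -0.8, 5.8]
grip_width: 0.0439
gripper_force: 36.7
```

Call:
drive_tool(slide=[[0,0,-0.04],[0,0,-0.04]], twist=[0,0])

```text
t: 12.92
tcp_pos: [0.4569, 0.0633, 0.1397]
tool_rot: [[-1.0, -0.012, 0.0], [-0.012, 1.0, -0.0], [-0.0, -0.0, -1.0]]
ft_force: [-6.0, -1.0, 9.8]
grip_width: 0.0439
gripper_force: 37.0
```

Seated at about 10 N. I'll relieve the force, then release.

Call:
drive_tool(slide=[[0,0,0.07],[0,0,0.07]], twist=[0,0])

```text
t: 13.08
tcp_pos: [0.457, 0.0633, 0.1403]
tool_rot: [[-1.0, -0.012, 0.0], [-0.012, 1.0, -0.0], [-0.0, -0.0, -1.0]]
ft_force: [-0.7, 0.9, 0.3]
grip_width: 0.0438
gripper_force: 36.2
```

Call:
drive_tool(slide=[[0,0,0],[0,0,0],[0,0,0],[0,0,0],[0,0,0]], twist=[0,0,0,0,0], jaw=0.75, newtons=20)

```text
t: 13.5
tcp_pos: [0.4569, 0.0632, 0.1401]
tool_rot: [[-1.0, -0.012, -0.0], [-0.012, 1.0, -0.0], [0.0, -0.0, -1.0]]
ft_force: [-0.8, -0.2, 0.4]
grip_width: 0.0641
gripper_force: 0.0
```

Call:
drive_tool(slide=[[0,0,0.5],[0,0,1.5],[0,0,3],[0,0,5],[0,0,8]], twist=[0,0,0,0,0])

```text
t: 13.92
tcp_pos: [0.4561, 0.0634, 0.2206]
tool_rot: [[-1.0, -0.013, -0.002], [-0.013, 1.0, 0.0], [0.002, 0.001, -1.0]]
ft_force: [-0.6, -0.7, 0.3]
grip_width: 0.0639
gripper_force: 0.0
```

Call:
drive_tool(slide=[[0,-3,2],[0,-7,3],[0,-11,4],[0,-15,4],[0,-19,4]], twist=[0,0,0,0,0])

```text
t: 14.33
tcp_pos: [0.4568, -0.1288, 0.2618]
tool_rot: [[-1.0, -0.012, 0.002], [-0.012, 1.0, -0.002], [-0.002, -0.002, -1.0]]
ft_force: [1.4, -0.7, 0.6]
grip_width: 0.0639
gripper_force: 0.0
```

Call:
drive_tool(slide=[[-1,-4,0],[-2,-8,0],[-3,-12,0],[-4,-16,0],[-4,-20,0]], twist=[0,0,0,0,0])

```text
t: 14.75
tcp_pos: [0.415, -0.329, 0.2613]
tool_rot: [[-1.0, -0.011, -0.0], [-0.011, 1.0, -0.001], [0.0, -0.001, -1.0]]
ft_force: [0.5, -0.6, 1.4]
grip_width: 0.0642
gripper_force: 0.0
```

Call:
drive_tool(slide=[[-2,-4,0],[-4,-7,0],[-6,-10,0],[-8,-13,0],[-10,-16,0]], twist=[0,0,0,0,0])

```text
t: 15.17
tcp_pos: [0.3157, -0.4881, 0.2613]
tool_rot: [[-1.0, -0.012, 0.001], [-0.012, 1.0, -0.0], [-0.001, -0.0, -1.0]]
ft_force: [0.5, -0.5, 0.7]
grip_width: 0.064
gripper_force: 0.0
```

```bash
python3 - <<'E'
from h import *
f=lambda a,x,y,w,h,k:cv2.resize(a[y:y+h,x:x+w],None,fx=k,fy=k,interpolation=cv2.INTER_CUBIC)
c=[cv2.cvtColor(manip.get_image(n)["color"],cv2.COLOR_RGB2BGR) for n in("top","side")]
o=np.hstack([f(c[0],135,110,80,118,5),f(c[1],185,75,80,118,5)])
cv2.imwrite("pics/fin.png",o)
E
```

```text
(no output)
```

View pics/fin.png

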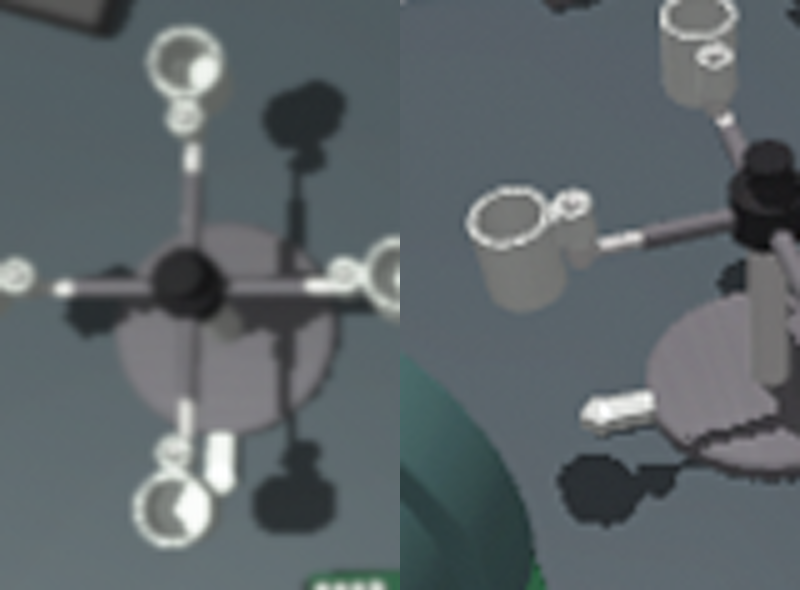

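The pot hangs seated, with its socket on the prong. The pointer bearing still has 2–3° of uncertainty, so I'll run one numeric check.

```bash
python3 - <<'E'
from h import *
from scipy.optimize import least_squares
d=manip.get_image("top")["color"].astype(float);g=d.mean(2)
e=manip.get_image("side")["color"].astype(float);gs=e.mean(2)
ang=lambda v:np.degrees(np.arctan2(v[1],v[0]))
def centroid(G,x0,y0,x1,y1,th):
    w=np.clip(G[y0:y1,x0:x1]-th,0,None);Y,X=np.mgrid[y0:y1,x0:x1];return (w*X).sum()/w.sum(),(w*Y).sum()/w.sum()
# pointer row-wise centroid (top)
for y in range(198,209):
    r=g[y,174:186];w=np.clip(r-110,0,None)
    if w.sum()>50: print(y,round((w*np.arange(174,186)).sum()/w.sum(),2),int(r.max()))
p=centroid(g,174,197,186,210,110);P=at_z("top",*p,.006)
# disc edge points: reddish grey vs bluish mat: use R-B
rb=d[:,:,0]-d[:,:,2]; print("R-B disc/mat",rb[185,170],rb[215,150])
pts=[]
c0=np.array([135+229/5-.4,110+328/5-.4])
for a in np.radians(list(range(60,80,4))+list(range(105,176,5))+list(range(-60,-30,5))+list(range(184,240,4))):
    R=np.arange(12,30,.1);x=c0[0]+R*np.cos(a);y=c0[1]+R*np.sin(a)
    v=cv2.remap(rb.astype(np.float32),x[None].astype(np.float32),y[None].astype(np.float32),cv2.INTER_LINEAR)[0]
    th=(rb[185,170]+rb[215,150])/2;i=np.where(v>th)[0]
    if len(i): pts.append(at_z("top",x[i[-1]],y[i[-1]],.014)[:2])
pts=np.array(pts)
f=least_squares(lambda q:np.hypot(*(pts-q[:2]).T)-.075,[.597,.062],loss="soft_l1",f_scale=.001)
print("disc",f.x,np.abs(f.fun).mean()*1000,"ptr",P,"angle",ang(P[:2]-f.x))
# rim centroids of hung pot & opposite pot, by bright-ring hough-free ellipse
S=[centroid(g,x,y,x+w,y+h,150) for x,y,w,h in((168,128,9,9),)]
u=at_z("top",135+185/5-.4,110+63/5-.4,.178);h=at_z("top",135+172/5-.4,110+508/5-.4,.178);l=at_z("top",135+172/5-.4,110+450/5-.4,.174)
print("opp",u,"hung",h,"sock",l,"angles",ang(h-u),ang(l-u))
E
```

```text
198 178.55 246
199 178.47 245
200 178.37 246
201 178.33 247
202 178.33 249
203 178.31 253
204 178.26 254
205 178.18 253
206 178.09 248
207 177.52 233
208 176.37 247
R-B disc/mat -4.0 -15.0
disc [0.59580034 0.06292034] 9.476864203460648 ptr [0.50170098 0.06648695 0.006     ] angle 177.8293836038944
opp [0.72996008 0.06550618 0.178     ] hung [0.45391892 0.06175659 0.178     ] sock [0.48936684 0.06404163 0.174     ] angles -179.2217729457311 -179.65123017501168
```

```bash
python3 - <<'E'
from h import *
ang=lambda v:np.degrees(np.arctan2(v[1],v[0]))
a=at_z("top",178.50,198.5,.006);b=at_z("top",178.15,205.5,.006);print(a,b,ang(b-a))
d=manip.get_image("top")["color"].astype(int);g=d.sum(2)//3
for y in(180,185,188,192): print(y,[f"{x}:{g[y,x]},{d[y,x,0]-d[y,x,2]}" for x in list(range(154,164))+list(range(198,208))])
e=manip.get_image("side")["color"].astype(int)
gs=e.mean(2)
for x in range(220,238):
    r=gs[148:166,x];w=np.clip(r-130,0,None)
    if w.sum()>50: print(x,round((w*np.arange(148,166)).sum()/w.sum(),2),int(r.max()),end=" | ")
E
```

```text
[0.51668063 0.06540459 0.006     ] [0.49260663 0.06565538 0.006     ] 179.40313602141742
180 ['154:101,-16', '155:100,-15', '156:101,-16', '157:101,-15', '158:108,-10', '159:117,-5', '160:123,-5', '161:125,-4', '162:125,-3', '163:125,-2', '198:121,-3', '199:116,-3', '200:102,-3', '201:81,-5', '202:82,-12', '203:93,-15', '204:98,-15', '205:99,-16', '206:100,-16', '207:100,-16']
185 ['154:102,-15', '155:102,-15', '156:102,-16', '157:102,-16', '158:102,-15', '159:105,-14', '160:112,-8', '161:121,-5', '162:126,-3', '163:127,-2', '198:104,-4', '199:85,-5', '200:75,-10', '201:88,-14', '202:97,-17', '203:100,-17', '204:99,-16', '205:100,-16', '206:99,-16', '207:100,-15']
188 ['154:103,-16', '155:103,-15', '156:102,-16', '157:102,-16', '158:103,-16', '159:102,-16', '160:103,-16', '161:105,-12', '162:113,-7', '163:121,-5', '198:73,-8', '199:88,-13', '200:99,-15', '201:101,-15', '202:102,-16', '203:102,-16', '204:101,-17', '205:101,-17', '206:101,-16', '207:101,-16']
192 ['154:104,-16', '155:104,-16', '156:104,-16', '157:104,-16', '158:103,-17', '159:103,-17', '160:104,-16', '161:103,-17', '162:104,-16', '163:103,-15', '198:103,-17', '199:102,-16', '200:102,-16', '201:102,-16', '202:102,-16', '203:102,-17', '204:102,-17', '205:102,-16', '206:102,-16', '207:102,-17']
221 157.45 163 | 222 156.91 215 | 223 156.51 226 | 224 156.7 225 | 225 156.74 255 | 226 156.56 253 | 227 156.23 232 | 228 156.02 232 | 229 155.79 230 | 230 155.6 229 | 231 155.41 228 | 232 155.14 230 | 233 154.96 233 | 234 154.72 243 | 235 154.73 190 |
```

The rack is at about 180.9° and the pointer at about 179.2°. The prong stands within about 3 mm of straight over the pointer, so I won't nudge the loaded carousel again.

```bash
python3 -c "
from cell import manip
print(manip.hand_in())"
```

```text
the job is handed in; nothing more can be done
None
```

The carousel's empty hook now stands at the front, within about 2° of the pointer by the camera images; the pot hangs fully down on the hook's collar and is released, contact readings stayed at about 12 N or less, and the job was handed in at about 15 s.

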